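# Index a milling blank in its loading fixture and clamp it

## Task

The round blank carrier lies turned the wrong way on the loading fixture. Push it round by its edge screws, gently because the blank is brittle, until the spring plunger drops fully into the notch in its rim; then swing the hook clamp over it by its black knob until its pad presses the carrier down firmly, with about 10 newtons, and leave it so. Leave the tools and models lying round the fixture where they are.

Things in the scene. Friction and masses are not known exactly. Their poses are not given: they have to be found in the camera images.
- fixture: fixed loading fixture: aluminium plate 180 x 186 x 10 mm on the desk, with a low round guard ring (inner diameter 116, outer 124 mm, top 18 mm above the desk) and a centring spigot. Origin: spigot axis at desk height, z up. The index head with the plunger stands on its +x side, up to 14 degrees either side of its x axis (differs each time). The clamp's upright axis is at x = 0, y = +86 mm.
- carrier: loose round carrier, 0.32 kg: metal ring 110 mm across, 18 mm thick, with a white ceramic blank (72 mm, top 1 mm above the ring). Brittle: never push it with over 15 N. Origin: centre of its underside, 10 mm above the desk; x axis points to its notch. Its bore sits on the fixture's spigot with 1 mm radial play; it turns either way on sliding friction (2 to 6 N at a screw, more if also pressed down or aside).
- screw_1 (a point): knurled clamping screw standing on the carrier's ring, 12 mm in diameter, 28 to 42 mm above the desk; push it sideways to turn the carrier. Point: its middle, 35 mm above the desk, 45 mm from the carrier's axis at 30 degrees (counterclockwise from above) from the notch direction
- screw_2 (a point): knurled clamping screw standing on the carrier's ring, 12 mm in diameter, 28 to 42 mm above the desk; push it sideways to turn the carrier. Point: its middle, 35 mm above the desk, 45 mm from the carrier's axis at 150 degrees (counterclockwise from above) from the notch direction
- screw_3 (a point): knurled clamping screw standing on the carrier's ring, 12 mm in diameter, 28 to 42 mm above the desk; push it sideways to turn the carrier. Point: its middle, 35 mm above the desk, 45 mm from the carrier's axis at 270 degrees (counterclockwise from above) from the notch direction
- notch (a point): middle of the mouth of the notch in the carrier's rim (55 mm from its axis, at the ring's top). The only notch: 13 mm wide at the rim, 8 mm deep, through the whole thickness
- plunger (a joint): how far the spring plunger (in the dark index head, 68 to 94 mm from the spigot axis, 36 mm high) is pushed back, m: 0 = its nose (upright roller, 10 mm in diameter, 1.4 mm play each side) is fully in the notch, about 0.006 while it rolls on the rim under 3 N of spring. It drops in when the notch comes before it, then blocks further turning: the push force rises steeply.
- clamp_arm (a joint): hook clamp angle, rad, growing counterclockwise from above: 0 = open (handle 0.11 rad clockwise of the fixture's +y, hook 90 degrees further counterclockwise). Turning draws the hook down 6 mm per rad; somewhere between 1.05 and 1.6 rad (differs each time) its pad meets the carrier, later angles press harder, about 45 N per rad. Over 14 N cracks the blank. It stays where left.
- clamp_knob (a point): middle of the upright black knob at the end of the clamp's handle, 65 mm from the clamp's axis: 18 mm in diameter, from 16 mm below to 15 mm above this point, which is 78 mm above the desk when open and drops 6 mm per rad. A bar joins it 18 mm lower. Push across the handle: about 2 N turns the free clamp; in contact about 0.4 to 0.6 N more per newton of pad force.
- clamp_pad: sprung brass pad, 10 mm in diameter, under the tip of the clamp's hook, 38 mm from the clamp's axis; it comes down on the carrier's ring about 48 to 51 mm from the spigot axis. Its spring gives 20 N per mm. Origin: centre of its underside.
- brush: flat brush, 26 x 125 x 10 mm, loose, lying on the robot's side of the fixture; bystander
- screwdriver: screwdriver, 12 x 115 x 12 mm, loose, lying on the right of the fixture; bystander
- grinding_point: small mounted grinding stone standing on its stone, 17 x 17 x 46 mm, loose, behind the fixture's right corner; bystander
- plaster_model: plaster arch model, 55 x 58 x 24 mm, loose, left of the fixture; bystander
- tweezers: steel tweezers, 14 x 116 x 9 mm, loose, lying to the left of the fixture; bystander
Things that resemble listed ones, but are neither listed nor needed, are in the scene too. Leave any blue, green or turquoise look-alike of the carrier alone.

How it is judged:
On the way, in this order (a step that is already met when the one before it is completed fails the run):
1. the carrier is turned until the plunger stands fully in its notch, the clamp still off it (value of joint plunger below 0.0015 m and value of joint clamp_arm below 0.95 rad), for 0.2 s.
2. the hook clamp's pad presses on the carrier (contact force between clamp_pad and carrier above 4 N and value of joint plunger below 0.0015 m), for 0.2 s.
At the end, for the whole second after the job is handed in: Plunger in the notch (pushed back under 1.5 mm), carrier flat and still on its spigot (tilt under 0.03 rad, underside under 2 mm off the plate, centre within 3 mm), clamp pad pressing on it with over 4 N (never over 14 N) (all of step 2 and angle between carrier's own z axis and vertical below 0.03 rad and z of carrier in the frame of fixture below 0.012 m and horizontal distance between carrier and fixture below 0.003 m and linear speed of carrier below 0.01 m/s); the robot touches nothing.
It fails at once if the carrier is pushed with more than 15 N (contact force between any of the fingers, the arm and carrier above 15 N).
It fails at once if the clamp pad presses on the carrier with more than 14 N (contact force between clamp_pad and carrier above 14 N).
It fails at once if the carrier is lifted or tipped out of its nest (angle between carrier's own z axis and vertical above 0.12 rad or z of carrier in the frame of fixture above 0.017 m).
It fails at once if the brush, screwdriver, grinding point, plaster model or tweezers are moved by more than 15 mm (distance of any of brush, screwdriver, grinding_point, plaster_model, tweezers from where it was at the start of the episode above 0.015 m).
It also fails if it takes over 72 s, if anything falls off the work surface, if the arm or the gripper's body presses on something with over 40 N, if the wrist force passes 120 N, or if a joint passes its speed limit or range.

## Robot

A 6-joint arm with a two-finger parallel gripper is mounted at the origin on a cart in front of the work surface, level with it; the furniture and walls round the work are solid. World frame = base frame: x ahead of the robot, y to its left, z up, the work surface at z = 0. Lengths are in m, angles in rad, forces in N, time in s.
With the tool pointing down it reaches from about 0.375 to 0.9 m from the base axis. Payload 3.1 kg.
Tool frame: the origin (TCP) lies midway between the tips of the shut fingers; the grasp point (between the pads) lies 19 mm behind it (grip_depth is the distance from the TCP to the grasp point, in m); y points along the fingers, z is the direction in which the jaws open and shut, and the axes are right-handed (so a half turn about y gives the same grasp; the last joint's range is limited). The gripper opens to 85 mm and grips with 20 to 120 N. Pads are 22 mm wide; open, the fingers measure 114 mm over their backs; the gripper's body (76 mm by 85 mm) begins 54 mm behind the grasp point. The pads swing forward as they close: fully open they stand 13 mm farther back than shut.
Start: joints at [-0.178, 0.527, 1.433, -0, 1.181, -0.178], TCP at [0.625, 0, 0.231] pointing down, gripper open.
Joint ranges: [-3.08, 3.08], [-0.75, 2.2], [0.22, 2.44], [-1.43, 4.57], [0, 2.65], [-2.85, 2.85]. Speed limits (rad/s): [2.79, 2.79, 3.14, 3.14, 3.14, 3.14].

## Interface

Orientations are given as a unit quaternion [x, y, z, w].
In Python, from station import sense, snapshot, camera_model, sign_off, grip_depth gives the robot as it stands.
- The arm moves only by the tool play_rows, never from a script. Its argument "deltas" is a list of rows, each a list of 6 numbers: the shift along the tool's x, y, z in m, then the turn, a rotation vector about the tool's x, y, z in rad. A call has 1 to 12 rows; each row is the pose to reach, as a shift and turn from the pose commanded when the call began, along the tool's axes at that moment; what a row does not reach only later rows make up. A row lasts 1/10 s, in which the tool goes at most 50 mm and 8.59 degrees, less where a joint would pass 70% of its speed; a pose out of reach is approached as far as the arm can. A call with a gripper value outside its range is refused whole. "gripper" is the finger opening in m, from 0 to 0.0854, set as the call begins (left out, the last holds). The fingers move at their own pace and stop on an object; "force" is the grip in N (left out, the last holds). Time passes only in rows, so rows that repeat a pose let the fingers close. It gives the time, the measured TCP pose, the force and the opening at its end, in the units of the state.
- sense(): the state, without advancing time (a new reading comes with each control period).
- snapshot(name): name is "scene" or "side" or "wrist"; returns the picture (420x560x3 uint8, red, green, blue); there is no depth.
- camera_model(name): a dict with "fx", "fy", "cx", "cy" (pixels), "distortion" ([k1, k2, p1, p2, k3] as OpenCV has them; the pictures are not rectified), "camera_from_world" (4x4, takes a point from world to camera coordinates). Camera axes: x right, y up, looking along -z (the intrinsics and any distortion apply to the point x, -y, -z); pixel columns grow to the right and rows downward; lengths in m; the calibration is good to about 2 mm. A picture is of the moment at which its call begins: read the wrist's pose just before it. camera_model takes no time and is no camera call; for the wrist camera it gives the pose at the moment of the call.
- sign_off(): hands the job in, once; it reports no verdict.
The state is a dict: "t": time; "q": joint angles; "qd": joint speeds; "tau": joint torques, N m; "tcp_pos": TCP position; "tool_rot": TCP orientation; "force": force on the tool from outside, world axes, zero at the start; "ft_torque": the same for the moment, N m; "finger_gap": opening from 0.0 (shut) to 1.0 (fully open).
Only numpy, scipy, OpenCV 4.12 (cv2) and the standard library are available. Lean on these libraries where they do the work, as an engineer would, in place of code of your own. Each camera call takes 0.05 s, during which the arm holds its last target.

## Working session

There is one attempt and no reset: what is moved stays moved. The work goes in short steps, Python scripts to look and compute and a tool call to move; the robot and the scene stay as the last step left them, time stands still between calls to the robot, and variables do not carry over. Pictures are saved under pics/ and viewed, and the job is handed in when it is done.

Besides the shell and the picture viewer there is one more tool, called in YAML: its name, and indented under it one key for each argument. play_rows: Moves the arm, as the interface text tells. Its arguments: {"type":"object","properties":{"deltas":{"type":"array"},"gripper":{"type":"number"},"force":{"type":"number"}},"required":["deltas"]}

```bash
ls; mkdir -p pics; python3 - <<'E'
from station import *
import cv2
s=sense();print(s)
for n in("scene","side","wrist"):
    print(n,camera_model(n)); cv2.imwrite(f"pics/{n}0.png",snapshot(n)[:,:,::-1])
print(grip_depth)
E
```

```text
pics
{'t': 0.0, 'q': array([-1.78482961e-01,  5.28455045e-01,  1.43389366e+00, -3.88953337e-05,
        1.18135946e+00, -1.78494061e-01]), 'qd': array([ 2.69308337e-04,  1.44012758e-03,  6.20784562e-04, -2.79244074e-04,
        1.20450813e-04,  7.45989695e-05]), 'tau': array([ 2.50220628e-04, -4.42344439e+01, -1.78024775e+01, -2.06930472e-04,
        8.36740597e-03,  2.24214921e-05]), 'tcp_pos': array([6.24298932e-01, 1.55739397e-04, 2.30343176e-01]), 'tool_rot': array([-0.50044322,  0.50060037, -0.49938612,  0.49956917]), 'force': array([ 0.23417992,  0.07294374, -0.04254258]), 'ft_torque': array([-0.07279315,  0.0062785 ,  0.01182457]), 'finger_gap': 1.0012289770498775}
scene {'fx': 445.70130394519765, 'fy': 445.70130394519765, 'cx': 282.2454899892504, 'cy': 209.20470087378686, 'distortion': array([0.03836926, 0.        , 0.        , 0.        , 0.        ]), 'camera_from_world': array([[ 0.85704654, -0.51509571,  0.01215066, -0.35594464],
       [ 0.20694992,  0.36574062,  0.90741696, -0.21364643],
       [-0.47185057, -0.77518398,  0.42005575, -0.85698476],
       [ 0.        ,  
[... 366 characters left out ...]
31126],
       [ 0.04645542,  0.78536704,  0.61728478, -1.30826158],
       [ 0.        ,  0.        ,  0.        ,  1.        ]])}
wrist {'fx': 298.03617670450836, 'fy': 298.03617670450836, 'cx': 276.40571958345015, 'cy': 205.56952696930702, 'distortion': array([-0.05230941,  0.        ,  0.        ,  0.        ,  0.        ]), 'camera_from_world': array([[ 9.99998480e-01, -1.28015548e-03, -1.18355911e-03,
        -6.24982485e-01],
       [ 9.11904926e-04,  9.62651348e-01, -2.70742591e-01,
         3.50462164e-02],
       [ 1.48594739e-03,  2.70741100e-01,  9.62651052e-01,
        -3.78575510e-01],
       [ 0.00000000e+00,  0.00000000e+00,  0.00000000e+00,
         1.00000000e+00]])}
0.0187
```

View pics/scene0.png

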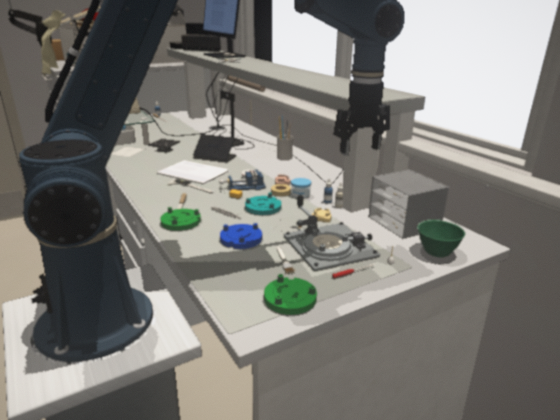

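View pics/side0.png

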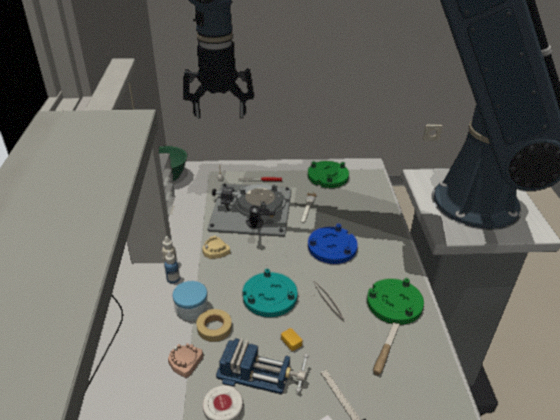

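View pics/wrist0.png

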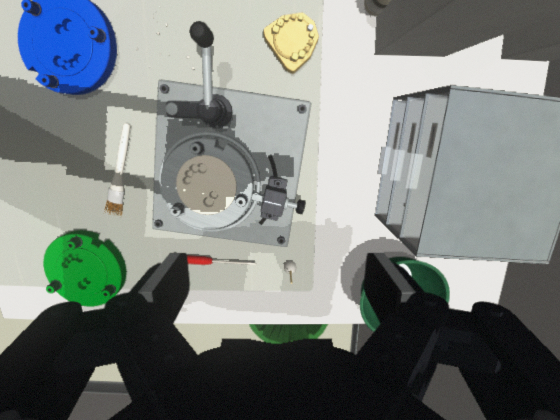

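Candidates: the grey carrier on the fixture at wrist pixel (208,180). The look-alikes are blue (66,45), green (83,268), and the turquoise and second green discs in the side view at (270,293) and (395,300). I choose the grey one with the white blank on the plate and check it in a crop.

```bash
python3 - <<'E'
import cv2
im=cv2.imread("pics/wrist0.png")
cv2.imwrite("pics/c1.png",cv2.resize(im[70:260,140:330],None,fx=4,fy=3.15*4/3.15,interpolation=cv2.INTER_CUBIC)[:600] if 0 else cv2.resize(im[110:255,140:320],None,fx=4,fy=4,interpolation=cv2.INTER_CUBIC))
cv2.imwrite("pics/c2.png",cv2.resize(im[10:150,150:320],None,fx=4,fy=4,interpolation=cv2.INTER_CUBIC))
from scipy.spatial.transform import Rotation as R
print(R.from_quat([-.5,.5,-.5,.5]).as_matrix())
E
```

```text
[[ 0.  0.  1.]
 [-1.  0.  0.]
 [ 0. -1.  0.]]
```

View pics/c1.png

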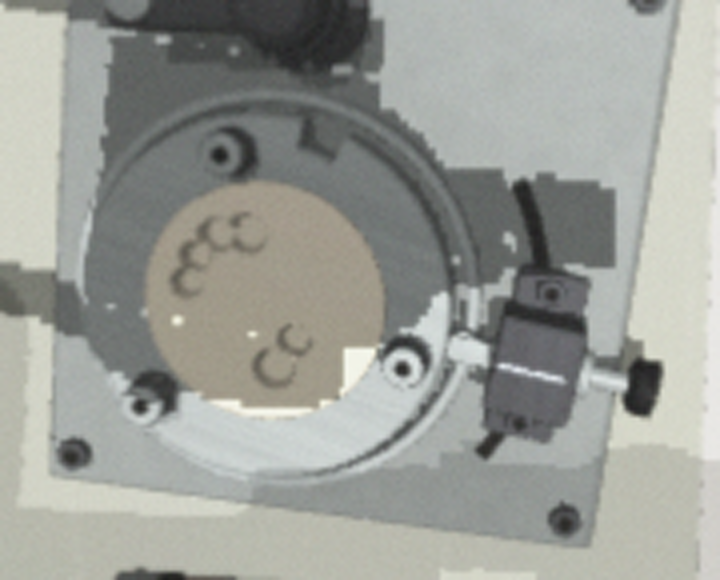

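View pics/c2.png

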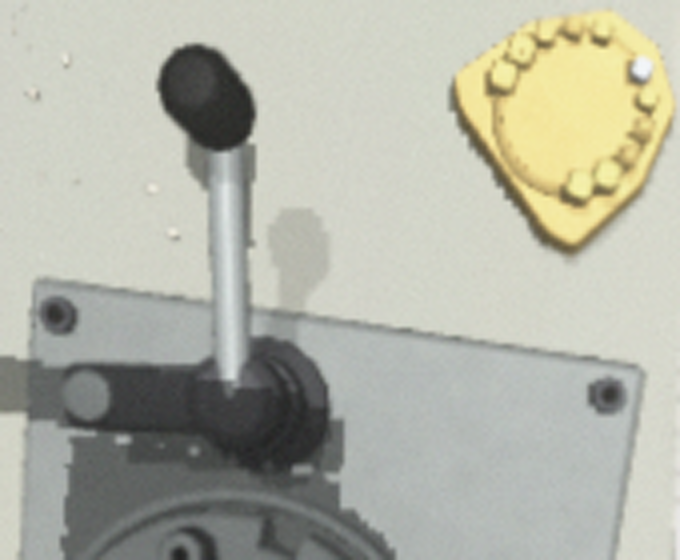

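The crop shows the notch at c1 (325,130) and the screws at (220,155), (145,405) and (403,368). The plunger is at about (470,348) and the knob top at c2 (193,80). This is the right carrier.

```bash
cat > h.py <<'E'
import numpy as np,cv2
from station import *
def ray(cm,px,z):
    K=np.array([[cm['fx'],0,cm['cx']],[0,cm['fy'],cm['cy']],[0,0,1]])
    u=cv2.undistortPoints(np.array([[px]],float),K,cm['distortion'])[0,0]
    T=cm['camera_from_world'];d=T[:3,:3].T@np.array([u[0],-u[1],-1]);o=-T[:3,:3].T@T[:3,3]
    return o+d*(z-o[2])/d[2]
def proj(cm,p):
    K=np.array([[cm['fx'],0,cm['cx']],[0,cm['fy'],cm['cy']],[0,0,1]])
    T=cm['camera_from_world'];c=T[:3,:3]@np.array(p)+T[:3,3]
    return cv2.projectPoints(np.array([[c[0],-c[1],-c[2]]]),np.zeros(3),np.zeros(3),K,cm['distortion'])[0].ravel()
E
python3 - <<'E'
from h import *
cm=camera_model("wrist")
c1=lambda x,y:(140+x/4-.375,110+y/4-.375)
c2=lambda x,y:(150+x/4-.375,10+y/4-.375)
def P(n,p,z): r=ray(cm,p,z);print(n,r.round(4));return r[:2]
S=[P("screw",c1(*q),.042) for q in((220,155),(145,405),(403,368))]
B=[P("bolt",q,.012) for q in(c1(73,453),c1(565,520),c2(57,315),c2(607,395))]
N=P("notch",c1(325,128),.028)
Pl=P("plunger",c1(470,348),.022)
hd=P("headknob",c1(640,387),.022)
kn=P("knobtop",c2(193,78),.093)
# carrier center: circumcentre via lstsq
S=np.array(S);A=np.c_[2*S,np.ones(3)];x=np.linalg.solve(A,(S**2).sum(1));c=x[:2];print("cen",c,np.sqrt(x[2]+c@c))
B=np.array(B);print("bolts cen",B.mean(0),"xdir",np.degrees(np.arctan2(*(B[1]-B[0])[::-1])),np.degrees(np.arctan2(*(B[3]-B[2])[::-1])), "ydir-90",np.degrees(np.arctan2(*(B[2]-B[0])[::-1]))-90,np.degrees(np.arctan2(*(B[3]-B[1])[::-1]))-90)
print(B)
for n,q in list(zip("s1 s2 s3".split(),S))+[("notch",N),("pl",Pl),("head",hd),("knob",kn)]:
    d=q-c;print(n,np.hypot(*d),np.degrees(np.arctan2(d[1],d[0])))
E
```

```text
screw [0.5351 0.0403 0.042 ]
screw [ 0.5077 -0.0316  0.042 ]
screw [ 0.5837 -0.0205  0.042 ]
bolt [ 0.4719 -0.0568  0.012 ]
bolt [ 0.6309 -0.0798  0.012 ]
bolt [0.4958 0.1066 0.012 ]
bolt [0.6542 0.0834 0.012 ]
notch [0.5619 0.0466 0.028 ]
plunger [ 0.6017 -0.0196  0.022 ]
headknob [ 0.6536 -0.0319  0.022 ]
knobtop [0.5583 0.1458 0.093 ]
cen [ 0.54242532 -0.00362496] 0.04455577537189852
bolts cen [0.56320311 0.01335862] xdir -8.234256103786429 -8.32197803987687 ydir-90 -8.305233237480664 -8.144930352316123
[[ 0.47193804 -0.05675659]
 [ 0.63087321 -0.0797565 ]
 [ 0.49577888  0.10656201]
 [ 0.6542223   0.08338554]]
s1 0.04455577537189873 99.45747043854794
s2 0.04455577537189876 -141.16529472680472
s3 0.04455577537189818 -22.23721968077758
notch 0.053874926412065295 68.76953828955227
pl 0.06140066887042949 -15.045621971608862
head 0.11470575920208428 -14.285240836057735
knob 0.1502696846821045 83.9336024552536
```

```bash
python3 - <<'E'
from h import *
cm=camera_model("wrist")
c=np.array([.5424,-.0036]);a=np.radians(-8.25)
ax=c+.086*np.array([-np.sin(a),np.cos(a)]);print(ax)
im=cv2.imread("pics/wrist0.png")[:150]
big=cv2.resize(im[:,120:320],None,fx=4,fy=4,interpolation=cv2.INTER_CUBIC)
def dot(p,col):
    u=proj(cm,p);u=(u-[120,0])*4+1.5;cv2.circle(big,tuple(int(v) for v in u),4,col,-1)
for z in (.01,.03,.05,.07): dot([*ax,z],(0,0,255))
for th,col in((0,(0,255,0)),(.2,(255,0,0))):
    h=a+np.pi/2-.11+th
    for z in(.062,.078,.093): dot([*(ax+.065*np.array([np.cos(h),np.sin(h)])),z-.006*th],col)
    h+=np.pi/2
    for z in(.03,.05): dot([*(ax+.038*np.array([np.cos(h),np.sin(h)])),z],col)
cv2.imwrite("pics/c3.png",big)
E
```

```text
[0.55474037 0.08151002]
```

View pics/c3.png

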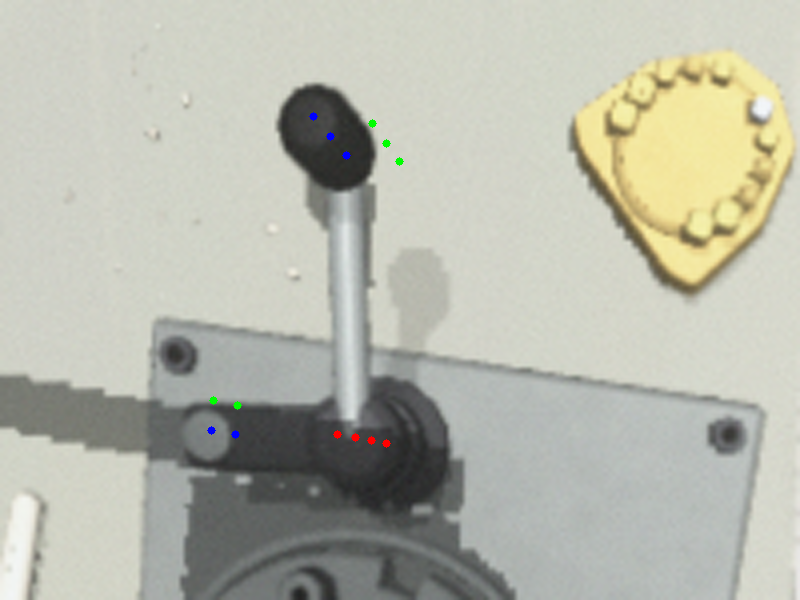

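play_rows:
  deltas:
    - [0.003,0.008,-0.006,0,-0.04,0]
    - [0.01,0.026,-0.02,0,-0.13,0]
    - [0.018,0.047,-0.037,0,-0.24,0]
    - [0.026,0.068,-0.054,0,-0.35,0]
    - [0.034,0.09,-0.071,0,-0.46,0]
    - [0.042,0.111,-0.087,0,-0.57,0]
    - [0.047,0.125,-0.098,0,-0.64,0]
    - [0.0496,0.131,-0.1033,0,-0.675,0]
    - [0.0496,0.131,-0.1033,0,-0.675,0]
  gripper: 0

```text
t: 1.05
tcp_pos: [0.5199, -0.0495, 0.0991]
tool_rot: [0.637, -0.308, 0.305, -0.637]
force: [0.5, 0.7, 0.5]
finger_gap: -0.001
```

```bash
python3 - <<'E'
from h import *
s=sense();print(s['t'],s['tcp_pos'],s['tool_rot'],s['force'],s['finger_gap'])
cm=camera_model("wrist");im=snapshot("wrist")[:,:,::-1].copy();cv2.imwrite("pics/w1.png",im)
c=np.array([.5424,-.0036])
for p in(98.7,218.7,-21.3):
    a=np.radians(p);u=proj(cm,[*(c+.045*np.array([np.cos(a),np.sin(a)])),.042]);cv2.circle(im,tuple(int(round(v)) for v in u),2,(0,0,255),-1)
for p in [68.7,-14.5]:
    a=np.radians(p);u=proj(cm,[*(c+.055*np.array([np.cos(a),np.sin(a)])),.028]);cv2.circle(im,tuple(int(round(v)) for v in u),2,(0,255,0),-1)
cv2.imwrite("pics/w1d.png",im)
E
```

```text
1.05 [ 0.51989889 -0.04952522  0.09912332] [ 0.63741146 -0.30794626  0.30515579 -0.63698955] [0.48958627 0.71393507 0.50348343] -0.0011791579694194379
```

View pics/w1d.png

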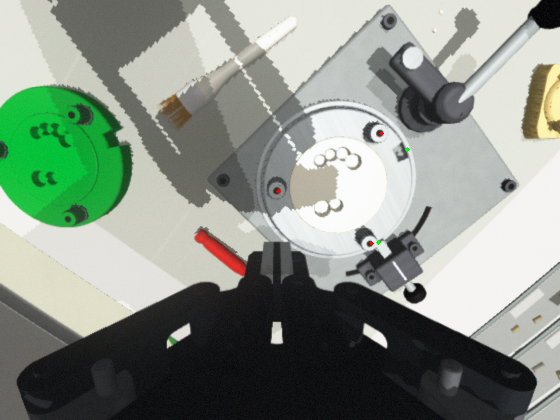

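The predicted points (dots) fall on the screws at (277,190), (379,133) and (371,243), so the geometry holds. Now descend.

play_rows:
  deltas:
    - [0,0.006,0,0,0,0]
    - [0,0.016,0,0,0,0]
    - [0,0.028,0,0,0,0]
    - [0,0.04,0,0,0,0]
    - [0,0.051,0,0,0,0]
    - [0,0.06,0,0,0,0]
    - [0,0.065,0,0,0,0]
    - [0,0.065,0,0,0,0]

```text
t: 1.9
tcp_pos: [0.5212, -0.0494, 0.0343]
tool_rot: [0.637, -0.307, 0.306, -0.637]
force: [-0.2, -0.2, 0.8]
finger_gap: 0.002
```

```bash
python3 - <<'E'
from h import *
from scipy.spatial.transform import Rotation as R
s=sense();print(s['t'],s['tcp_pos'],s['tool_rot'],s['force'])
im=snapshot("wrist")[:,:,::-1].copy();cv2.imwrite("pics/w2.png",im)
c=np.array([.5424,-.0036,0])
R0=R.from_quat([-.5,.5,-.5,.5])*R.from_rotvec([0,-.675,0])
p=np.array([.5217,-.0496,.035]);t=-R0.as_matrix()[:,0]
p1=p+.005*t
m=s['tcp_pos']; print("tool err",R0.inv().apply(m-p))
for d in range(0,49,3):
    Q=R.from_euler('z',-d,degrees=True);x=R0.inv().apply(Q.apply(p1-c)+c-p1);print(d,x.round(4),round(np.radians(d),4))
E
```

```text
1.9 [ 0.52116413 -0.04943856  0.03434863] [ 0.63743582 -0.30687453  0.30563843 -0.63725093] [-0.23218719 -0.18183866  0.7744865 ]
tool err [-0.0004609   0.00065137 -0.00031748]
0 [0. 0. 0.] 0.0
3 [-0.0024  0.     -0.0009] 0.0524
6 [-0.0048  0.     -0.0016] 0.1047
9 [-0.0072  0.     -0.0023] 0.1571
12 [-0.0097  0.     -0.0028] 0.2094
15 [-0.0122  0.     -0.0031] 0.2618
18 [-0.0148  0.     -0.0034] 0.3142
21 [-0.0173  0.     -0.0035] 0.3665
24 [-0.0198 -0.     -0.0034] 0.4189
27 [-0.0223  0.     -0.0033] 0.4712
30 [-0.0249  0.     -0.003 ] 0.5236
33 [-0.0274  0.     -0.0025] 0.576
36 [-0.0298  0.     -0.002 ] 0.6283
39 [-0.0323  0.     -0.0013] 0.6807
42 [-0.0347  0.     -0.0005] 0.733
45 [-0.037   0.      0.0004] 0.7854
48 [-0.0393  0.      0.0015] 0.8378
```

View pics/w2.png

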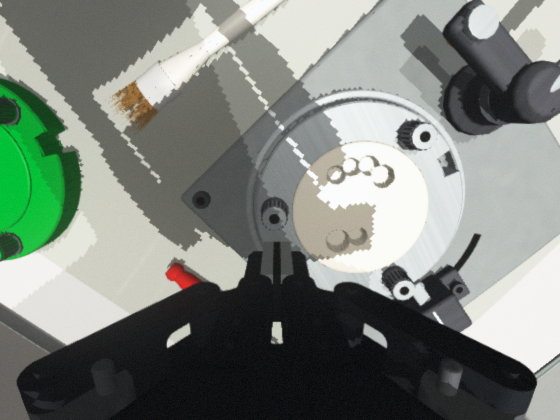

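The fingers are lined up behind the screw at (274,213). Approach.

play_rows:
  deltas:
    - [-0.001,0,0,0,0,0]
    - [-0.002,0,0,0,0,0]
    - [-0.003,0,0,0,0,0]
    - [-0.004,0,0,0,0,0]
    - [-0.005,0,0,0,0,0]

```text
t: 2.45
tcp_pos: [0.5186, -0.0456, 0.0355]
tool_rot: [-0.637, 0.306, -0.306, 0.637]
force: [0.4, -0.4, 0.1]
finger_gap: 0.0
```

play_rows:
  deltas:
    - [-0.0008,0,-0.0003,0,0.0175,0]
    - [-0.0016,0,-0.0006,0,0.035,0]
    - [-0.0024,0,-0.0009,0,0.0524,0]
    - [-0.0032,0,-0.0012,0,0.07,0]
    - [-0.004,0,-0.0014,0,0.0873,0]
    - [-0.0048,0,-0.0016,0,0.1047,0]

```text
t: 3.05
tcp_pos: [0.5149, -0.0433, 0.0354]
tool_rot: [-0.62, 0.339, -0.34, 0.62]
force: [0.6, -2.1, 0.1]
finger_gap: 0.002
```

```bash
python3 - <<'E'
from h import *
from scipy.spatial.transform import Rotation as R
c=np.array([.5424,-.0036,0])
R0=R.from_quat([-.5,.5,-.5,.5])*R.from_rotvec([0,-.675,0])
p1=np.array([.5217,-.0496,.035])-.005*R0.as_matrix()[:,0]
for d in np.arange(0,30.1,2.5):
    Q=R.from_euler('z',-d,degrees=True);x=R0.inv().apply(Q.apply(p1-c)+c-p1);print(d,x.round(4)[[0,2]],round(np.radians(d),4))
E
```

```text
0.0 [0. 0.] 0.0
2.5 [-0.002  -0.0007] 0.0436
5.0 [-0.004  -0.0014] 0.0873
7.5 [-0.006 -0.002] 0.1309
10.0 [-0.0081 -0.0024] 0.1745
12.5 [-0.0101 -0.0028] 0.2182
15.0 [-0.0122 -0.0031] 0.2618
17.5 [-0.0143 -0.0033] 0.3054
20.0 [-0.0164 -0.0034] 0.3491
22.5 [-0.0186 -0.0035] 0.3927
25.0 [-0.0207 -0.0034] 0.4363
27.5 [-0.0228 -0.0032] 0.48
30.0 [-0.0249 -0.003 ] 0.5236
```

play_rows:
  deltas:
    - [-0.002,0,-0.0007,0,0.0436,0]
    - [-0.004,0,-0.0014,0,0.0873,0]
    - [-0.006,0,-0.002,0,0.1309,0]
    - [-0.0081,0,-0.0024,0,0.1745,0]
    - [-0.0101,0,-0.0028,0,0.2182,0]
    - [-0.0122,0,-0.0031,0,0.2618,0]
    - [-0.0143,0,-0.0033,0,0.3054,0]
    - [-0.0164,0,-0.0034,0,0.3491,0]
    - [-0.0186,0,-0.0035,0,0.3927,0]
    - [-0.0207,0,-0.0034,0,0.4363,0]
    - [-0.0228,0,-0.0032,0,0.48,0]
    - [-0.0249,0,-0.003,0,0.5236,0]

```text
t: 4.25
tcp_pos: [0.4987, -0.024, 0.0354]
tool_rot: [-0.511, 0.488, -0.489, 0.511]
force: [0.7, -3.4, -0.5]
finger_gap: 0.001
```

```bash
python3 - <<'E'
from h import *
s=sense();print(s['t'],s['tcp_pos'],s['force'])
im=snapshot("wrist")[:,:,::-1].copy();cv2.imwrite("pics/w3.png",im)
E
```

```text
4.25 [ 0.49870307 -0.02400056  0.03535174] [ 0.714347   -3.44900196 -0.46189285]
```

View pics/w3.png

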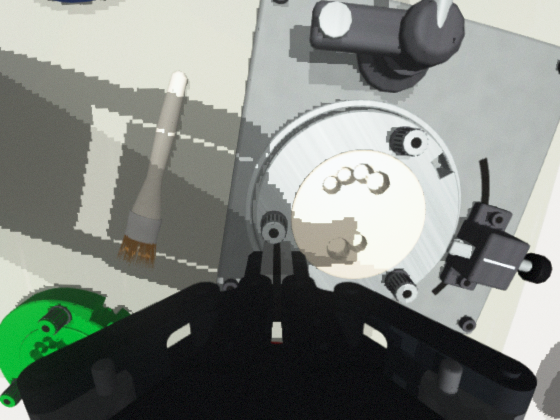

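```bash
cat >> h.py <<'E'
def ang(pts,pl=None,hd=None,cm=None):
    cm=cm or camera_model("wrist")
    S=np.array([ray(cm,p,.042)[:2] for p in pts]);x=np.linalg.solve(np.c_[2*S,np.ones(3)],(S**2).sum(1));c=x[:2]
    print("cen",c.round(4),np.sqrt(x[2]+c@c).round(4))
    for s,o in zip(S,(30,150,270)):
        d=s-c;print("notch from screw",(np.degrees(np.arctan2(d[1],d[0]))-o+180)%360-180)
    for p in(pl,hd):
        if p: d=ray(cm,p,.022)[:2]-c;print("pl",np.hypot(*d),np.degrees(np.arctan2(d[1],d[0])))
E
python3 - <<'E'
from h import *
ang([(414,143),(273,232),(404,293)],(463,247),(545,268))
im=cv2.imread("pics/w3.png");cv2.imwrite("pics/c4.png",cv2.resize(im[90:310,380:560],None,fx=2.7,fy=2.7,interpolation=cv2.INTER_CUBIC))
E
```

```text
cen [ 0.5413 -0.0028] 0.0445
notch from screw 36.17961072317678
notch from screw 36.1421696684132
notch from screw 35.468710710771745
pl 0.06858379878482071 -14.729955008820827
pl 0.1263349387140411 -13.628414525174854
```

View pics/c4.png

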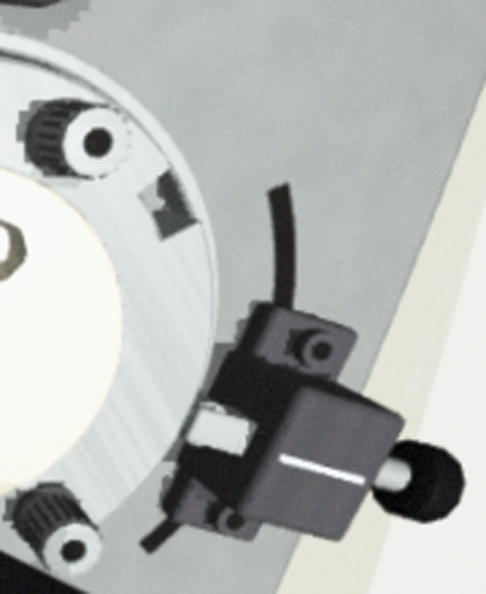

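play_rows:
  deltas:
    - [-0.002,0,-0.0007,0,0.0436,0]
    - [-0.004,0,-0.0014,0,0.0873,0]
    - [-0.006,0,-0.002,0,0.1309,0]
    - [-0.0081,0,-0.0024,0,0.1745,0]
    - [-0.0101,0,-0.0028,0,0.2182,0]
    - [-0.0122,0,-0.0031,0,0.2618,0]
    - [-0.0143,0,-0.0033,0,0.3054,0]
    - [-0.0164,0,-0.0034,0,0.3491,0]
    - [-0.0186,0,-0.0035,0,0.3927,0]
    - [-0.0207,0,-0.0034,0,0.4363,0]
    - [-0.0228,0,-0.0032,0,0.48,0]
    - [-0.0249,0,-0.003,0,0.5236,0]

```text
t: 5.5
tcp_pos: [0.4941, 0.0008, 0.0353]
tool_rot: [0.368, -0.604, 0.604, -0.367]
force: [-0.7, -4.0, -0.1]
finger_gap: -0.001
```

play_rows:
  deltas:
    - [-0.0016,0,-0.0006,0,0.035,0]
    - [-0.0032,0,-0.0012,0,0.07,0]
    - [-0.0048,0,-0.0016,0,0.1047,0]
    - [-0.0064,0,-0.0021,0,0.1396,0]
    - [-0.0081,0,-0.0024,0,0.1745,0]
    - [-0.0093,0,-0.0027,0,0.2007,0]
    - [-0.0101,0,-0.0028,0,0.2182,0]

```text
t: 6.2
tcp_pos: [0.4959, 0.0113, 0.0353]
tool_rot: [-0.3, 0.641, -0.64, 0.299]
force: [-0.2, -3.6, 0.1]
finger_gap: -0.002
```

```bash
python3 - <<'E'
from h import *
s=sense();print(s['t'],s['tcp_pos'],s['force'])
im=snapshot("wrist")[:,:,::-1].copy();cv2.imwrite("pics/w4.png",im)
E
```

```text
6.2 [0.49589045 0.01134027 0.03527133] [-0.24423859 -3.63034392  0.12748519]
```

View pics/w4.png

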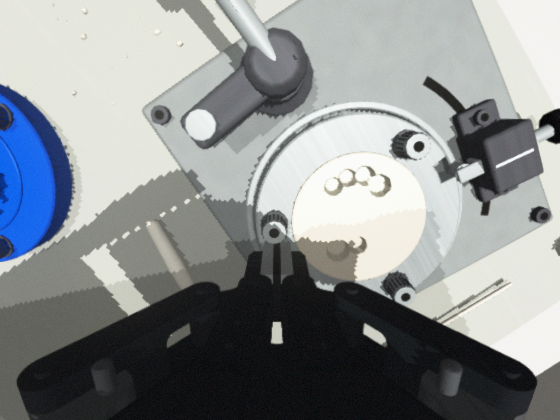

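```bash
python3 - <<'E'
from h import *
ang([(418,147),(273,234),(405,297)],(466,173),(550,130))
im=cv2.imread("pics/w4.png");cv2.imwrite("pics/c5.png",cv2.resize(im[90:230,380:560],None,fx=4,fy=4,interpolation=cv2.INTER_CUBIC))
E
```

```text
cen [ 0.5418 -0.0032] 0.0451
notch from screw -7.815388970673467
notch from screw -7.172867792818721
notch from screw -7.171672257085731
pl 0.06389746525070442 -17.12427489350986
pl 0.1135437170510561 -14.701709027249217
```

View pics/c5.png

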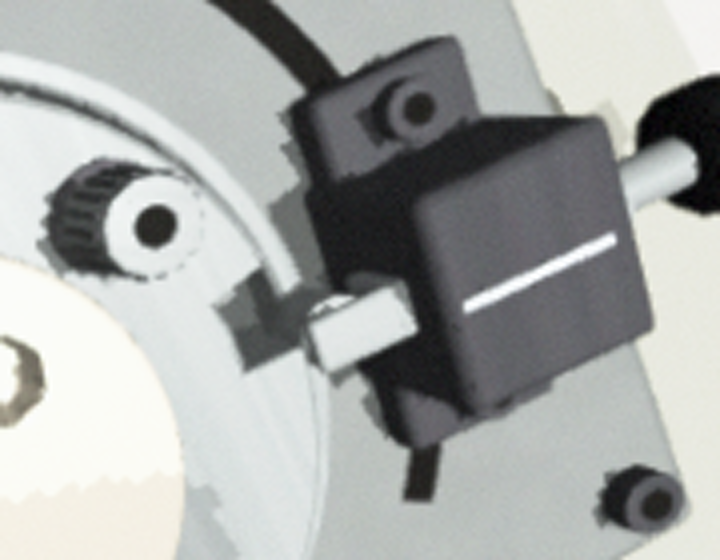

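play_rows:
  deltas:
    - [-0.0006,0,-0.0002,0,0.0131,0]
    - [-0.0012,0,-0.0004,0,0.0262,0]
    - [-0.0018,0,-0.0006,0,0.0393,0]
    - [-0.0024,0,-0.0009,0,0.0524,0]
    - [-0.0028,0,-0.001,0,0.0611,0]
    - [-0.0032,0,-0.0012,0,0.07,0]

```text
t: 6.85
tcp_pos: [0.4972, 0.0148, 0.0353]
tool_rot: [-0.277, 0.651, -0.65, 0.277]
force: [-1.2, -0.5, -0.5]
finger_gap: -0.003
```

play_rows:
  deltas:
    - [-0.0004,0,-0.0001,0,0.0087,0]
    - [-0.0008,0,-0.0003,0,0.0175,0]

```text
t: 7.05
tcp_pos: [0.4976, 0.0155, 0.0353]
tool_rot: [-0.271, 0.653, -0.653, 0.271]
force: [-0.4, -0.8, 0.4]
finger_gap: -0.001
```

play_rows:
  deltas:
    - [-0.0003,0,-0.0001,0,0.0065,0]
    - [-0.0006,0,-0.0002,0,0.0131,0]

```text
t: 7.25
tcp_pos: [0.498, 0.016, 0.0353]
tool_rot: [-0.267, 0.655, -0.655, 0.267]
force: [-0.4, -0.6, -0.9]
finger_gap: -0.001
```

```bash
python3 - <<'E'
from h import *
s=sense();print(s['t'],s['tcp_pos'],s['force'])
im=snapshot("wrist")[:,:,::-1].copy();cv2.imwrite("pics/w5.png",im)
cv2.imwrite("pics/c6.png",cv2.resize(im[90:230,380:560],None,fx=4,fy=4,interpolation=cv2.INTER_CUBIC))
E
```

```text
7.25 [0.49801634 0.01602259 0.03529113] [-0.35174373 -0.5635009  -0.90253016]
```

View pics/c6.png

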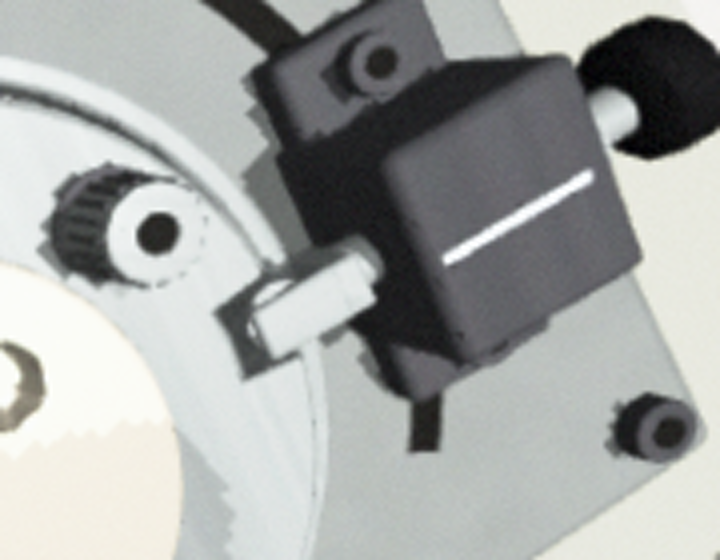

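play_rows:
  deltas:
    - [-0.0003,0,-0.0001,0,0.0065,0]
    - [-0.0006,0,-0.0002,0,0.0131,0]

```text
t: 7.5
tcp_pos: [0.4983, 0.0166, 0.0353]
tool_rot: [-0.263, 0.656, -0.656, 0.263]
force: [-2.1, -1.0, 0.3]
finger_gap: -0.003
```

play_rows:
  deltas:
    - [-0.0003,0,-0.0001,0,0.0065,0]
    - [-0.0003,0,-0.0001,0,0.0065,0]

```text
t: 7.7
tcp_pos: [0.4985, 0.0169, 0.0353]
tool_rot: [-0.261, 0.657, -0.657, 0.261]
force: [-0.7, -1.1, 0.0]
finger_gap: 0.001
```

```bash
python3 - <<'E'
from h import *
s=sense();print(s['t'],s['tcp_pos'],s['force'])
im=snapshot("wrist")[:,:,::-1].copy();cv2.imwrite("pics/w6.png",im)
cv2.imwrite("pics/c7.png",cv2.resize(im[120:200,410:490],None,fx=7,fy=7,interpolation=cv2.INTER_CUBIC))
im=snapshot("scene")[:,:,::-1].copy();cv2.imwrite("pics/s6.png",cv2.resize(im[190:280,270:400],None,fx=5,fy=5,interpolation=cv2.INTER_CUBIC))
E
```

```text
7.7 [0.49849964 0.01686678 0.03529939] [-0.66726545 -1.08841794  0.02655881]
```

View pics/c7.png

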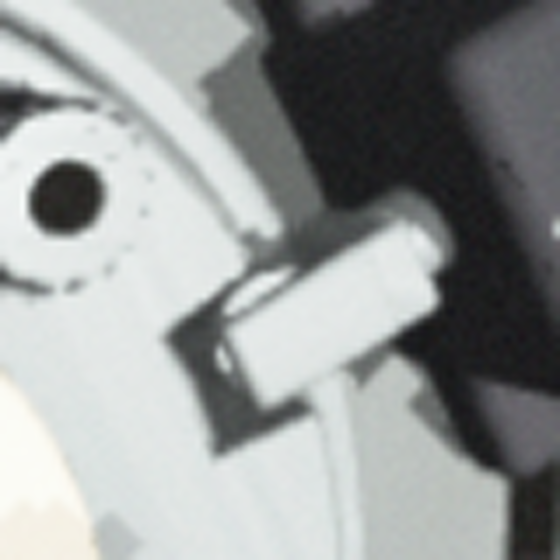

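View pics/s6.png

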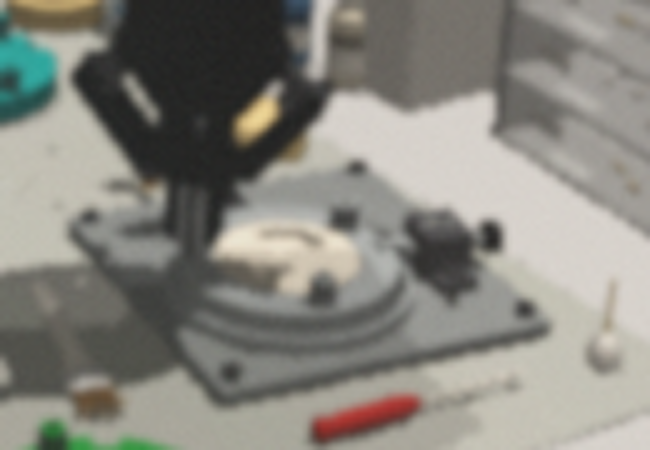

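play_rows:
  deltas:
    - [-0.0003,0,-0.0001,0,0.0065,0]
    - [-0.0005,0,-0.0002,0,0.0109,0]

```text
t: 8.0
tcp_pos: [0.4988, 0.0173, 0.0353]
tool_rot: [0.257, -0.659, 0.659, -0.257]
force: [-0.1, -1.9, 0.2]
finger_gap: -0.0
```

play_rows:
  deltas:
    - [-0.0003,0,-0.0001,0,0.0065,0]
    - [-0.0003,0,-0.0001,0,0.0065,0]

```text
t: 8.2
tcp_pos: [0.4991, 0.0176, 0.0353]
tool_rot: [0.255, -0.659, 0.66, -0.255]
force: [-1.0, -2.4, -0.8]
finger_gap: 0.002
```

play_rows:
  deltas:
    - [-0.0003,0,-0.0001,0,0.0065,0]
    - [-0.0003,0,-0.0001,0,0.0065,0]

```text
t: 8.4
tcp_pos: [0.4992, 0.0178, 0.0353]
tool_rot: [0.253, -0.66, 0.66, -0.253]
force: [-0.9, -1.2, -0.4]
finger_gap: 0.0
```

play_rows:
  deltas:
    - [-0.0003,0,-0.0001,0,0.0065,0]
    - [-0.0003,0,-0.0001,0,0.0065,0]

```text
t: 8.6
tcp_pos: [0.4992, 0.018, 0.0353]
tool_rot: [0.251, -0.661, 0.661, -0.251]
force: [-0.9, -3.1, -0.6]
finger_gap: -0.002
```

```bash
python3 - <<'E'
from h import *
s=sense();print(s['t'],s['tcp_pos'],s['force'])
im=snapshot("wrist")[:,:,::-1].copy();cv2.imwrite("pics/w7.png",im)
cv2.imwrite("pics/c8.png",cv2.resize(im[90:210,400:560],None,fx=5,fy=5,interpolation=cv2.INTER_CUBIC))
E
```

```text
8.6 [0.49917896 0.01803235 0.03531239] [-0.90622926 -3.11047486 -0.57490981]
```

View pics/c8.png

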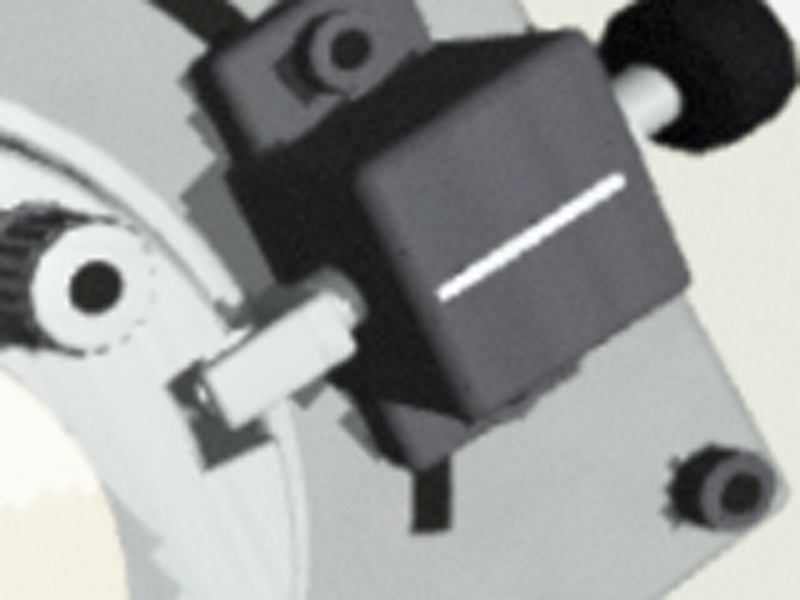

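The plunger is seated in the notch, with the roller just against the notch wall and the force rising. Back off and plan the clamp move.

```bash
cat > plan.py <<'E'
from h import *
from scipy.spatial.transform import Rotation as R
def comp(p,r,d): return p+r.apply(d[:3]), r*R.from_rotvec(d[3:])
def cur():
    p=np.array([.625,0,.231]);r=R.from_quat([-.5,.5,-.5,.5])
    f=lambda x,z,a:[x,0,z,0,a,0]
    L=[[.0496,.131,-.1033,0,-.675,0],[0,.065,0,0,0,0],[-.005,0,0,0,0,0],f(-.0048,-.0016,.1047),f(-.0249,-.003,.5236),f(-.0249,-.003,.5236),f(-.0101,-.0028,.2182),f(-.0032,-.0012,.07),f(-.0008,-.0003,.0175),f(-.0006,-.0002,.0131),f(-.0006,-.0002,.0131),f(-.0003,-.0001,.0065),f(-.0005,-.0002,.0109)]+[f(-.0003,-.0001,.0065)]*3
    L+=[[.006,-.085,0,0,0,0]]
    import os,json
    if os.path.exists("extra.json"): L+=json.load(open("extra.json"))
    for d in L: p,r=comp(p,r,d)
    return p,r
A=np.array([.5547,.0815])
def tgt(psi,off,z):
    a=np.radians(psi);u=np.array([np.cos(a),np.sin(a)]);t=np.array([-u[1],u[0]])
    R0=np.array([[t[0],0,-t[1]],[t[1],0,t[0]],[0,-1,0]])  # x=t,y=-z,z = x cross y
    R0[:,2]=np.cross(R0[:,0],R0[:,1])
    return np.array([*(A+.065*u-off*t),z]),R.from_matrix(R0)
def delta(p,r,p2,r2): return np.r_[r.inv().apply(p2-p),(r.inv()*r2).as_rotvec()]
E
python3 - <<'E'
from plan import *
s=sense();print(s['tcp_pos'],s['q'])
p,r=cur();print(p,"lifted")
p2,r2=tgt(87,.028,.12)
print(p2,delta(p,r,p2,r2).round(4))
E
```

```text
[0.49919367 0.01804851 0.03531422] [-1.87871215e-01  6.97120379e-01  1.88921372e+00 -2.28055043e-04
  5.55245271e-01  6.58046013e-01]
[0.49473162 0.01413818 0.12      ] lifted
[0.58606346 0.14494551 0.12      ] [-0.1551 -0.     -0.0373  0.      0.7775  0.    ]
```

play_rows:
  deltas:
    - [0.002,0,0,0,0,0]
    - [0.004,0,0,0,0,0]
    - [0.006,0,0,0,0,0]
    - [0.006,-0.005,0,0,0,0]
    - [0.006,-0.02,0,0,0,0]
    - [0.006,-0.038,0,0,0,0]
    - [0.006,-0.056,0,0,0,0]
    - [0.006,-0.074,0,0,0,0]
    - [0.006,-0.085,0,0,0,0]
    - [0.006,-0.085,0,0,0,0]

```text
t: 9.65
tcp_pos: [0.4958, 0.0141, 0.1219]
tool_rot: [0.25, -0.66, 0.662, -0.252]
force: [0.2, -0.3, -0.0]
finger_gap: -0.001
```

```bash
python3 - <<'E'
from h import *
s=sense();print(s['t'],s['tcp_pos'],s['force'],s['q'])
im=snapshot("wrist")[:,:,::-1].copy();cv2.imwrite("pics/w8.png",im)
E
```

```text
9.65 [0.49579289 0.0140614  0.12187244] [ 0.18474807 -0.28685408 -0.03156867] [-1.97408604e-01  5.28840917e-01  1.85693765e+00  1.36307936e-04
  7.52063367e-01  6.48134747e-01]
```

View pics/w8.png

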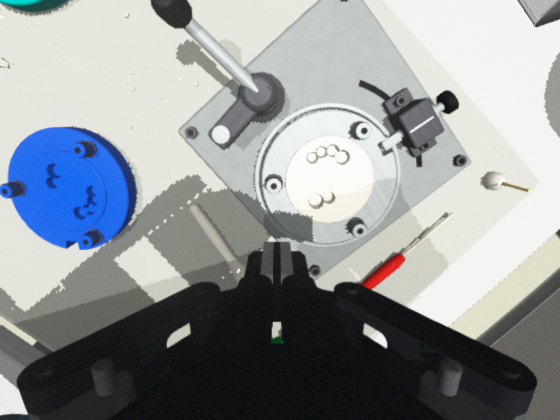

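The notch still holds the plunger at (393,140). Now move to the +x side of the knob.

play_rows:
  deltas:
    - [-0.008,0,-0.002,0,0.04,0]
    - [-0.025,0,-0.006,0,0.13,0]
    - [-0.045,0,-0.011,0,0.23,0]
    - [-0.067,0,-0.016,0,0.34,0]
    - [-0.089,0,-0.021,0,0.45,0]
    - [-0.111,0,-0.027,0,0.56,0]
    - [-0.132,0,-0.032,0,0.66,0]
    - [-0.148,0,-0.036,0,0.74,0]
    - [-0.155,0,-0.0375,0,0.7775,0]
    - [-0.155,0,-0.0375,0,0.7775,0]
    - [-0.155,0,-0.0375,0,0.7775,0]

```text
t: 10.8
tcp_pos: [0.5849, 0.1449, 0.1192]
tool_rot: [-0.017, -0.707, 0.707, 0.019]
force: [0.5, 0.6, -0.1]
finger_gap: 0.004
```

```bash
echo '[[-0.155,0,-0.0375,0,0.7775,0]]'>extra.json; python3 - <<'E'
from plan import *
s=sense();print(s['t'],s['tcp_pos'],s['force'],s['q'])
p,r=cur();print(p,s['tcp_pos']-p,(r.inv()*R.from_quat(s['tool_rot'])).as_rotvec())
for n in("wrist","side","scene"):
    im=snapshot(n)[:,:,::-1].copy();cv2.imwrite(f"pics/{n}9.png",im)
im=cv2.imread("pics/side9.png");cv2.imwrite("pics/side9c.png",cv2.resize(im[90:260,160:340],None,fx=3.5,fy=3.5,interpolation=cv2.INTER_CUBIC))
E
```

```text
10.8 [0.58489543 0.14490693 0.11915784] [ 0.53223662  0.60867358 -0.06325444] [ 5.76556181e-02  6.42028330e-01  1.58446387e+00 -1.59922801e-04
  9.17580858e-01  1.67987665e+00]
[0.58586884 0.14500169 0.12      ] [-9.73408997e-04 -9.47585240e-05 -8.42160613e-04] [ 0.00039735 -0.00107631 -0.00245166]
```

View pics/wrist9.png

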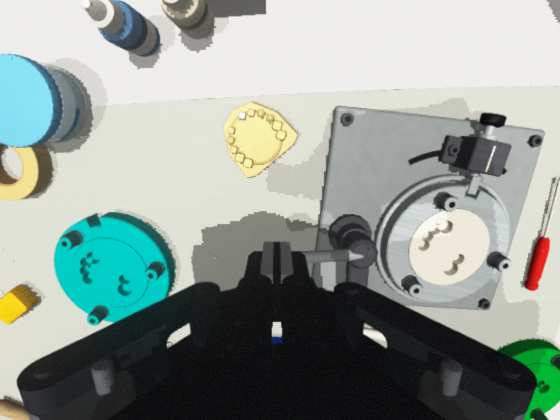

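View pics/side9c.png

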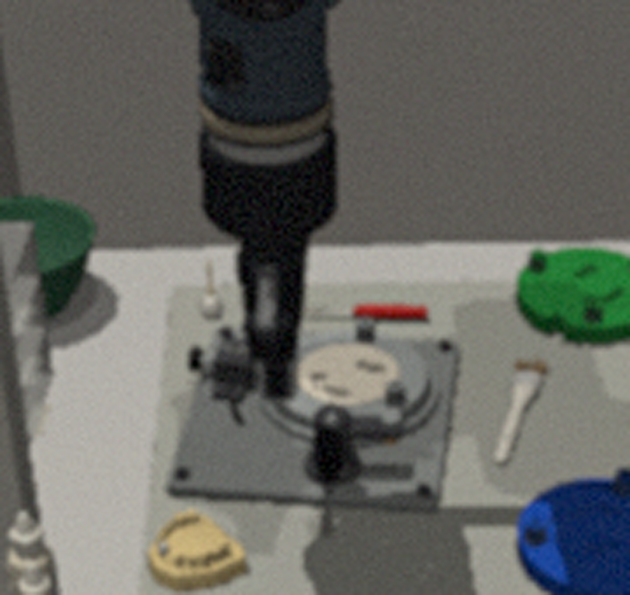

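```bash
python3 - <<'E'
from plan import *
cm=camera_model("side")
print(ray(cm,(160+333/3.5,90+420/3.5),.092))
im=cv2.imread("pics/side0.png")
cv2.imwrite("pics/side0c.png",cv2.resize(im[180:240,210:300],None,fx=7,fy=7,interpolation=cv2.INTER_CUBIC))
for z in (.06,.078,.092): print(z,[proj(cm,[*(A+.065*np.array([np.cos(np.radians(a)),np.sin(np.radians(a))])),z]).round(1) for a in (84,87,90)])
E
```

```text
[0.55289654 0.13327589 0.092     ]
0.06 [array([251.5, 225.5]), array([253. , 225.5]), array([254.6, 225.5])]
0.078 [array([251.3, 218.9]), array([252.9, 219. ]), array([254.5, 219. ])]
0.092 [array([251.2, 213.8]), array([252.8, 213.8]), array([254.4, 213.8])]
```

View pics/side0c.png

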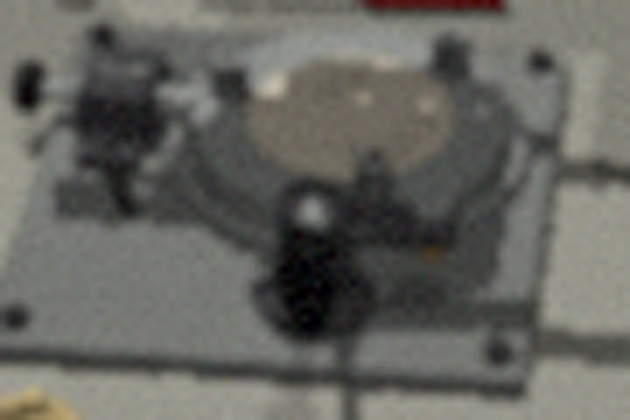

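play_rows:
  deltas:
    - [0,0.005,0,0,0,0]
    - [0,0.014,0,0,0,0]
    - [0,0.024,0,0,0,0]
    - [0,0.034,0,0,0,0]
    - [0,0.044,0,0,0,0]
    - [0,0.05,0,0,0,0]
    - [0,0.05,0,0,0,0]

```text
t: 11.65
tcp_pos: [0.585, 0.145, 0.0689]
tool_rot: [-0.018, -0.707, 0.707, 0.019]
force: [0.1, 0.4, 0.2]
finger_gap: -0.002
```

play_rows:
  deltas:
    - [0.002,0,0,0,0,0]
    - [0.004,0,0,0,0,0]
    - [0.006,0,0,0,0,0]
    - [0.0075,0,0,0,0,0]
    - [0.009,0,0,0,0,0]

```text
t: 12.15
tcp_pos: [0.5768, 0.1455, 0.0706]
tool_rot: [0.019, 0.707, -0.707, -0.018]
force: [0.5, 0.3, -0.2]
finger_gap: 0.001
```

```bash
echo '[[-0.155,0,-0.0375,0,0.7775,0],[0,0.05,0,0,0,0],[0.009,0,0,0,0,0]]'>extra.json; python3 - <<'E'
from plan import *
s=sense();print(s['t'],s['tcp_pos'],s['force'])
p,r=cur();print(p,s['tcp_pos']-p)
c3=np.array([*A,p[2]])
for d in range(0,49,3):
    Q=R.from_euler('z',d,degrees=True);print(d,r.inv().apply(Q.apply(p-c3)+c3-p).round(4)[[0,2]],round(-np.radians(d),4))
E
```

```text
12.15 [0.57683272 0.14554836 0.07063571] [ 0.51609948  0.2559151  -0.20665917]
[0.5768812 0.1454731 0.07     ] [-4.84749560e-05  7.52601764e-05  6.35713534e-04]
0 [0. 0.] -0.0
3 [ 0.0034 -0.0009] -0.0524
6 [ 0.0069 -0.0016] -0.1047
9 [ 0.0104 -0.0021] -0.1571
12 [ 0.0139 -0.0025] -0.2094
15 [ 0.0175 -0.0026] -0.2618
18 [ 0.021  -0.0026] -0.3142
21 [ 0.0246 -0.0024] -0.3665
24 [ 0.0281 -0.002 ] -0.4189
27 [ 0.0316 -0.0014] -0.4712
30 [ 0.035  -0.0007] -0.5236
33 [0.0385 0.0003] -0.576
36 [0.0418 0.0014] -0.6283
39 [0.0451 0.0027] -0.6807
42 [0.0484 0.0041] -0.733
45 [0.0515 0.0058] -0.7854
48 [0.0546 0.0076] -0.8378
```

play_rows:
  deltas:
    - [0.0017,0.0001,-0.0005,0,-0.0262,0]
    - [0.0034,0.0003,-0.0009,0,-0.0524,0]
    - [0.0052,0.0004,-0.0013,0,-0.0785,0]
    - [0.0069,0.0006,-0.0016,0,-0.1047,0]
    - [0.0087,0.0008,-0.0019,0,-0.1309,0]
    - [0.0104,0.0009,-0.0021,0,-0.1571,0]

```text
t: 12.75
tcp_pos: [0.5668, 0.1484, 0.0696]
tool_rot: [-0.037, 0.706, -0.706, 0.038]
force: [2.0, 1.0, 1.5]
finger_gap: 0.004
```

play_rows:
  deltas:
    - [0.0017,0.0001,-0.0005,0,-0.0262,0]
    - [0.0034,0.0003,-0.0009,0,-0.0524,0]
    - [0.0052,0.0004,-0.0013,0,-0.0785,0]
    - [0.0069,0.0006,-0.0016,0,-0.1047,0]

```text
t: 13.15
tcp_pos: [0.5594, 0.1492, 0.0689]
tool_rot: [-0.075, 0.703, -0.703, 0.075]
force: [1.7, 1.4, 2.3]
finger_gap: 0.002
```

play_rows:
  deltas:
    - [0.0017,0.0001,-0.0005,0,-0.0262,0]
    - [0.0034,0.0003,-0.0009,0,-0.0524,0]
    - [0.0052,0.0004,-0.0013,0,-0.0785,0]
    - [0.0069,0.0006,-0.0016,0,-0.1047,0]

```text
t: 13.55
tcp_pos: [0.5522, 0.1493, 0.0682]
tool_rot: [-0.111, 0.698, -0.698, 0.111]
force: [1.6, 1.8, 1.2]
finger_gap: 0.002
```

```bash
python3 - <<'E'
from plan import *
s=sense();print(s['t'],s['tcp_pos'],s['force'])
for n in("wrist","side"):
    im=snapshot(n)[:,:,::-1].copy();cv2.imwrite(f"pics/{n}10.png",im)
im=cv2.imread("pics/side10.png");cv2.imwrite("pics/side10c.png",cv2.resize(im[130:260,180:330],None,fx=4,fy=4,interpolation=cv2.INTER_CUBIC))
E
```

```text
13.55 [0.55221122 0.14925711 0.06818556] [1.58741993 1.78711    1.23512299]
```

View pics/wrist10.png

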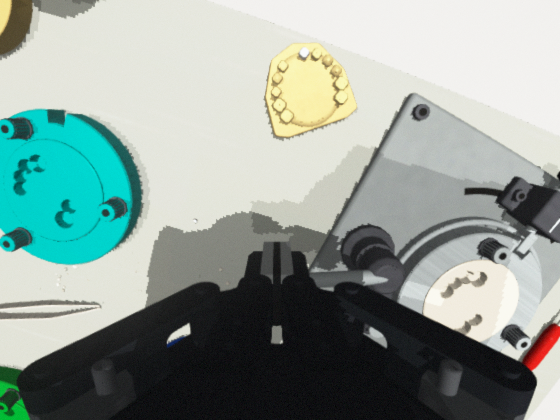

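View pics/side10c.png

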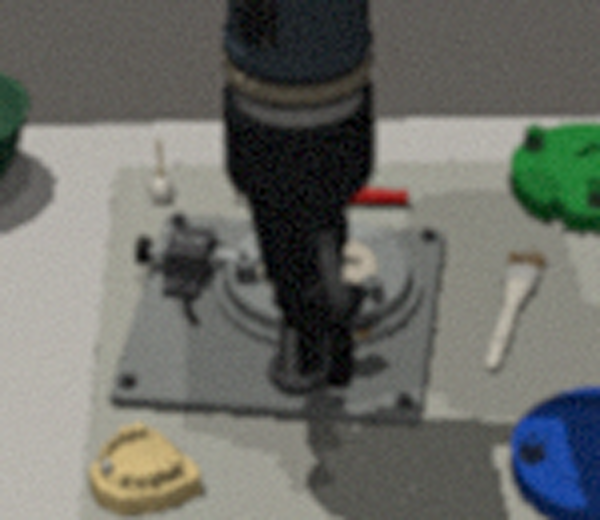

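play_rows:
  deltas:
    - [0.0017,0.0001,-0.0005,0,-0.0262,0]
    - [0.0034,0.0003,-0.0009,0,-0.0524,0]
    - [0.0052,0.0004,-0.0013,0,-0.0785,0]
    - [0.0069,0.0006,-0.0016,0,-0.1047,0]
    - [0.0087,0.0008,-0.0019,0,-0.1309,0]
    - [0.0104,0.0009,-0.0021,0,-0.1571,0]

```text
t: 14.25
tcp_pos: [0.5416, 0.148, 0.0673]
tool_rot: [-0.166, 0.687, -0.687, 0.166]
force: [0.9, 2.5, 1.3]
finger_gap: 0.002
```

play_rows:
  deltas:
    - [0.0017,0.0001,-0.0005,0,-0.0262,0]
    - [0.0034,0.0003,-0.0009,0,-0.0524,0]
    - [0.0052,0.0004,-0.0013,0,-0.0785,0]
    - [0.0069,0.0006,-0.0016,0,-0.1047,0]
    - [0.0087,0.0008,-0.0019,0,-0.1309,0]
    - [0.0104,0.0009,-0.0021,0,-0.1571,0]

```text
t: 14.85
tcp_pos: [0.5314, 0.1451, 0.0664]
tool_rot: [-0.219, 0.672, -0.672, 0.219]
force: [0.6, 3.2, 1.3]
finger_gap: 0.0
```

play_rows:
  deltas:
    - [0.0011,0.0001,-0.0003,0,-0.0175,0]
    - [0.0023,0.0002,-0.0006,0,-0.035,0]
    - [0.0034,0.0003,-0.0009,0,-0.0524,0]

```text
t: 15.15
tcp_pos: [0.5282, 0.1438, 0.0661]
tool_rot: [-0.237, 0.666, -0.666, 0.236]
force: [1.1, 2.9, -0.1]
finger_gap: -0.004
```

play_rows:
  deltas:
    - [0.0011,0.0001,-0.0003,0,-0.0175,0]
    - [0.0023,0.0002,-0.0006,0,-0.035,0]
    - [0.0034,0.0003,-0.0009,0,-0.0524,0]

```text
t: 15.45
tcp_pos: [0.525, 0.1423, 0.0657]
tool_rot: [-0.254, 0.66, -0.66, 0.254]
force: [-0.4, 2.4, 1.0]
finger_gap: -0.006
```

```bash
cat >> plan.py <<'E'
def th(p,f):
    d=np.array(p[:2])-A;psi=np.arctan2(d[1],d[0])+np.arctan2(20,65);t=np.array([-np.sin(psi),np.cos(psi)])
    psd=np.degrees(psi);return "theta %.3f r %.4f Ftan %.2f Frad %.2f"%(np.radians(psd-75.4),np.hypot(*d),-np.dot(t,f[:2]),np.dot([t[1],-t[0]],f[:2]))
E
python3 - <<'E'
from plan import *
s=sense();print(s['t'],s['tcp_pos'],s['force'],s['q'][5]);print(th(s['tcp_pos'],s['force']))
for p,f in[((.5668,.1484),(2,1)),((.5594,.1492),(1.7,1.4)),((.5522,.1493),(1.6,1.8))]: print(th(p,f))
E
```

```text
15.45 [0.52497755 0.14233949 0.06573798] [-0.37438247  2.44657124  0.95716739] 0.895462522390123
theta 1.008 r 0.0677 Ftan 1.40 Frad 2.04
theta 0.374 r 0.0680 Ftan 2.11 Frad 0.75
theta 0.484 r 0.0679 Ftan 1.97 Frad 0.98
theta 0.590 r 0.0678 Ftan 2.10 Frad 1.17
```

play_rows:
  deltas:
    - [0.0011,0.0001,-0.0003,0,-0.0175,0]
    - [0.0023,0.0002,-0.0006,0,-0.035,0]
    - [0.0034,0.0003,-0.0009,0,-0.0524,0]

```text
t: 15.75
tcp_pos: [0.5218, 0.1407, 0.0655]
tool_rot: [-0.271, 0.653, -0.653, 0.271]
force: [0.1, 2.4, 0.9]
finger_gap: 0.003
```

play_rows:
  deltas:
    - [0.0011,0.0001,-0.0003,0,-0.0175,0]
    - [0.0023,0.0002,-0.0006,0,-0.035,0]
    - [0.0034,0.0003,-0.0009,0,-0.0524,0]

```text
t: 16.05
tcp_pos: [0.5188, 0.139, 0.0652]
tool_rot: [-0.288, 0.646, -0.646, 0.288]
force: [0.0, 4.1, 0.8]
finger_gap: -0.004
```

```bash
python3 - <<'E'
from plan import *
s=sense();print(s['t'],s['tcp_pos'],s['force'],s['q'][5]);print(th(s['tcp_pos'],s['force']))
for n in("wrist","side"):
    im=snapshot(n)[:,:,::-1].copy();cv2.imwrite(f"pics/{n}11.png",im)
im=cv2.imread("pics/side11.png");cv2.imwrite("pics/side11c.png",cv2.resize(im[130:260,180:330],None,fx=4,fy=4,interpolation=cv2.INTER_CUBIC))
E
```

```text
16.05 [0.5187928  0.13895717 0.06516608] [0.03025412 4.05071769 0.77021798] 0.7849013693644109
theta 1.112 r 0.0678 Ftan 3.08 Frad 2.63
```

View pics/wrist11.png

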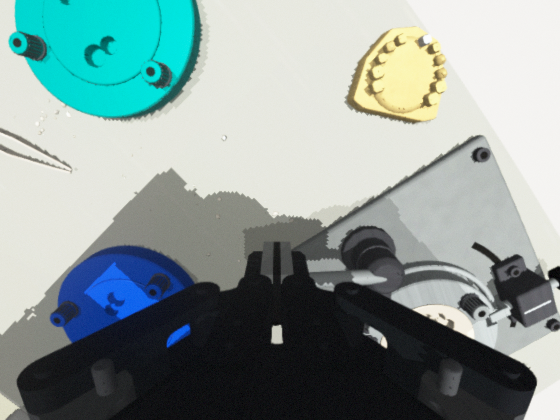

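View pics/side11c.png

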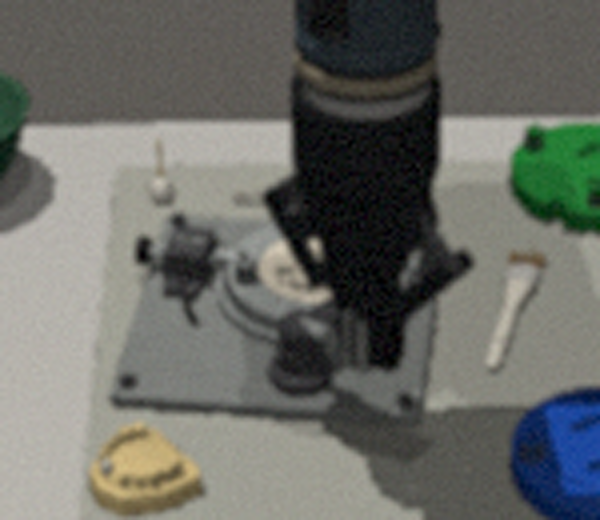

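play_rows:
  deltas:
    - [0.0009,0.0001,-0.0002,0,-0.0131,0]
    - [0.0017,0.0001,-0.0005,0,-0.0262,0]

```text
t: 16.35
tcp_pos: [0.5176, 0.138, 0.0651]
tool_rot: [0.296, -0.642, 0.642, -0.296]
force: [-0.0, 1.9, -0.5]
finger_gap: 0.0
```

play_rows:
  deltas:
    - [0.0009,0.0001,-0.0002,0,-0.0131,0]
    - [0.0017,0.0001,-0.0005,0,-0.0262,0]

```text
t: 16.55
tcp_pos: [0.5161, 0.137, 0.065]
tool_rot: [0.305, -0.638, 0.638, -0.305]
force: [1.0, 2.5, -0.3]
finger_gap: 0.006
```

play_rows:
  deltas:
    - [0.0009,0.0001,-0.0002,0,-0.0131,0]
    - [0.0017,0.0001,-0.0005,0,-0.0262,0]

```text
t: 16.75
tcp_pos: [0.5146, 0.136, 0.0648]
tool_rot: [0.313, -0.634, 0.634, -0.313]
force: [0.3, 2.3, -0.6]
finger_gap: 0.001
```

```bash
python3 - <<'E'
from plan import *
s=sense()
for i in range(6):
    s=sense();print(s['t'],s['tcp_pos'].round(4),s['force'].round(2),th(s['tcp_pos'],s['force']));snapshot("wrist")
E
```

```text
16.75 [0.5146 0.136  0.0648] [ 0.27  2.32 -0.65] theta 1.188 r 0.0676 Ftan 2.03 Frad 1.16
16.8 [0.5145 0.1359 0.0648] [ 0.48  1.95 -0.36] theta 1.189 r 0.0676 Ftan 1.86 Frad 0.77
16.85 [0.5146 0.1359 0.0648] [1.01 1.99 0.58] theta 1.188 r 0.0676 Ftan 2.20 Frad 0.37
16.9 [0.5146 0.1359 0.0648] [ 0.14  2.12 -0.3 ] theta 1.189 r 0.0676 Ftan 1.78 Frad 1.15
16.95 [0.5146 0.136  0.0649] [ 0.25  2.6  -1.1 ] theta 1.188 r 0.0676 Ftan 2.24 Frad 1.35
17.0 [0.5146 0.136  0.0649] [ 0.66  2.35 -0.27] theta 1.188 r 0.0676 Ftan 2.28 Frad 0.87
```

```bash
cat > rd.py <<'E'
from plan import *
P=[];F=[]
for i in range(5): s=sense();P.append(s['tcp_pos']);F.append(s['force']);snapshot("wrist")
print(s['t'],np.mean(P,0).round(4),th(np.mean(P,0),np.mean(F,0)), "|F|",np.hypot(*np.mean(F,0)[:2]).round(2))
E
```

play_rows:
  deltas:
    - [0.0009,0.0001,-0.0002,0,-0.0131,0]
    - [0.0017,0.0001,-0.0005,0,-0.0262,0]
    - [0.0026,0.0002,-0.0007,0,-0.0393,0]

```text
t: 17.35
tcp_pos: [0.5126, 0.1344, 0.0647]
tool_rot: [0.325, -0.628, 0.628, -0.326]
force: [0.8, 2.3, -2.1]
finger_gap: -0.0
```

```bash
python3 rd.py
```

```text
17.55 [0.5125 0.1344 0.0647] theta 1.228 r 0.0677 Ftan 2.51 Frad 0.17 |F| 2.51
```

play_rows:
  deltas:
    - [0.0009,0.0001,-0.0002,0,-0.0131,0]
    - [0.0017,0.0001,-0.0005,0,-0.0262,0]
    - [0.0026,0.0002,-0.0007,0,-0.0393,0]

```text
t: 17.9
tcp_pos: [0.5105, 0.1327, 0.0645]
tool_rot: [0.338, -0.621, 0.621, -0.338]
force: [1.5, 2.1, -1.7]
finger_gap: -0.001
```

```bash
python3 rd.py
```

```text
18.1 [0.5104 0.1327 0.0645] theta 1.268 r 0.0677 Ftan 2.08 Frad -0.04 |F| 2.08
```

Still at the free baseline (about 2.1 N). Continue.

play_rows:
  deltas:
    - [0.0009,0.0001,-0.0002,0,-0.0131,0]
    - [0.0017,0.0001,-0.0005,0,-0.0262,0]
    - [0.0026,0.0002,-0.0007,0,-0.0393,0]

```text
t: 18.45
tcp_pos: [0.5084, 0.1309, 0.0643]
tool_rot: [0.35, -0.614, 0.614, -0.35]
force: [1.5, 1.4, -2.0]
finger_gap: -0.002
```

```bash
python3 rd.py
```

```text
18.65 [0.5083 0.1309 0.0643] theta 1.308 r 0.0677 Ftan 2.03 Frad 0.08 |F| 2.03
```

play_rows:
  deltas:
    - [0.0009,0.0001,-0.0002,0,-0.0131,0]
    - [0.0017,0.0001,-0.0005,0,-0.0262,0]
    - [0.0026,0.0002,-0.0007,0,-0.0393,0]

```text
t: 19.0
tcp_pos: [0.5064, 0.129, 0.0641]
tool_rot: [0.362, -0.607, 0.607, -0.362]
force: [1.4, 2.8, -2.2]
finger_gap: 0.002
```

```bash
python3 rd.py
```

```text
19.2 [0.5064 0.129  0.0641] theta 1.348 r 0.0678 Ftan 2.04 Frad -0.28 |F| 2.06
```

play_rows:
  deltas:
    - [0.0009,0.0001,-0.0002,0,-0.0131,0]
    - [0.0017,0.0001,-0.0005,0,-0.0262,0]
    - [0.0026,0.0002,-0.0007,0,-0.0393,0]

```text
t: 19.55
tcp_pos: [0.5046, 0.1271, 0.0639]
tool_rot: [0.374, -0.6, 0.6, -0.374]
force: [1.1, 2.7, -1.8]
finger_gap: 0.0
```

```bash
python3 rd.py
```

```text
19.75 [0.5045 0.127  0.0639] theta 1.387 r 0.0678 Ftan 2.15 Frad -0.32 |F| 2.18
```

play_rows:
  deltas:
    - [0.0009,0.0001,-0.0002,0,-0.0131,0]
    - [0.0017,0.0001,-0.0005,0,-0.0262,0]
    - [0.0026,0.0002,-0.0007,0,-0.0393,0]

```text
t: 20.1
tcp_pos: [0.5028, 0.1251, 0.0637]
tool_rot: [-0.386, 0.593, -0.593, 0.386]
force: [0.6, 2.8, -1.8]
finger_gap: 0.001
```

```bash
python3 rd.py
```

```text
20.3 [0.5027 0.125  0.0637] theta 1.427 r 0.0678 Ftan 2.01 Frad -0.03 |F| 2.01
```

play_rows:
  deltas:
    - [0.0009,0.0001,-0.0002,0,-0.0131,0]
    - [0.0017,0.0001,-0.0005,0,-0.0262,0]
    - [0.0026,0.0002,-0.0007,0,-0.0393,0]

```text
t: 20.65
tcp_pos: [0.5012, 0.1231, 0.0635]
tool_rot: [-0.397, 0.585, -0.585, 0.397]
force: [1.9, 3.0, -1.5]
finger_gap: 0.002
```

```bash
python3 rd.py; python3 - <<'E'
from plan import *
im=snapshot("wrist")[:,:,::-1];cv2.imwrite("pics/w12.png",im)
im=snapshot("side")[:,:,::-1];cv2.imwrite("pics/side12c.png",cv2.resize(im[130:260,180:330],None,fx=4,fy=4,interpolation=cv2.INTER_CUBIC))
im=snapshot("scene")[:,:,::-1];cv2.imwrite("pics/scene12c.png",cv2.resize(im[170:290,260:400],None,fx=5,fy=5,interpolation=cv2.INTER_CUBIC))
E
```

```text
20.85 [0.5011 0.123  0.0635] theta 1.465 r 0.0678 Ftan 3.07 Frad -0.13 |F| 3.07
```

View pics/scene12c.png

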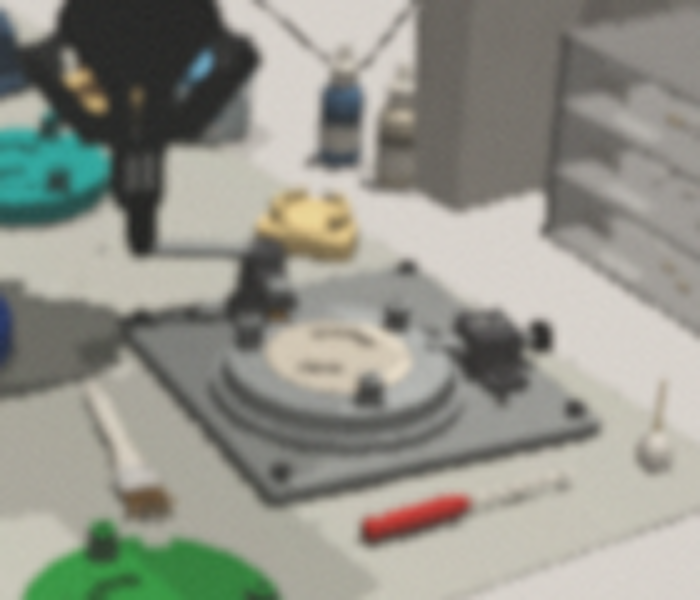

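View pics/side12c.png

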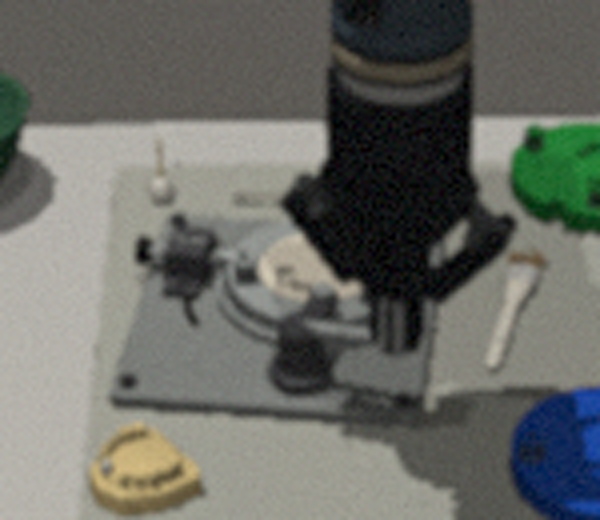

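View pics/w12.png

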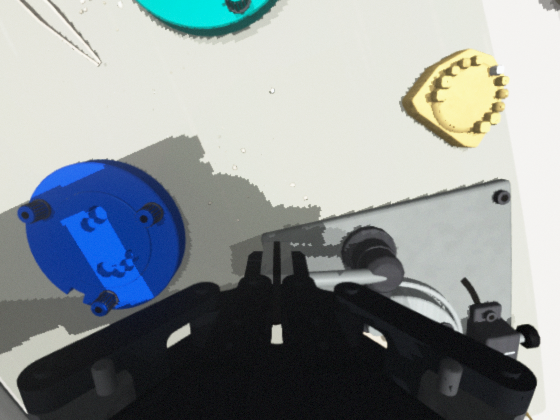

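Force rose to 3.07 N, so the pad has met the carrier at about 1.42 rad. Continue in small steps.

play_rows:
  deltas:
    - [0.0009,0.0001,-0.0002,0,-0.0131,0]
    - [0.0017,0.0001,-0.0005,0,-0.0262,0]
    - [0.0026,0.0002,-0.0007,0,-0.0393,0]

```text
t: 21.35
tcp_pos: [0.4996, 0.121, 0.0633]
tool_rot: [-0.408, 0.577, -0.577, 0.409]
force: [0.2, 3.9, -0.4]
finger_gap: -0.001
```

```bash
python3 rd.py
```

```text
21.55 [0.4995 0.1209 0.0633] theta 1.504 r 0.0678 Ftan 3.98 Frad 0.24 |F| 3.98
```

play_rows:
  deltas:
    - [0.0009,0.0001,-0.0002,0,-0.0131,0]
    - [0.0017,0.0001,-0.0005,0,-0.0262,0]
    - [0.0026,0.0002,-0.0007,0,-0.0393,0]

```text
t: 21.9
tcp_pos: [0.498, 0.1188, 0.0631]
tool_rot: [-0.42, 0.569, -0.569, 0.42]
force: [1.8, 4.7, -1.7]
finger_gap: -0.002
```

```bash
python3 rd.py
```

```text
22.1 [0.498  0.1187 0.0631] theta 1.543 r 0.0679 Ftan 5.29 Frad 0.01 |F| 5.29
```

play_rows:
  deltas:
    - [0.0009,0.0001,-0.0002,0,-0.0131,0]
    - [0.0017,0.0001,-0.0005,0,-0.0262,0]
    - [0.0026,0.0002,-0.0007,0,-0.0393,0]

```text
t: 22.45
tcp_pos: [0.4967, 0.1167, 0.0629]
tool_rot: [-0.43, 0.561, -0.561, 0.431]
force: [0.5, 6.1, -2.7]
finger_gap: -0.001
```

```bash
python3 rd.py
```

```text
22.65 [0.4966 0.1167 0.0629] theta 1.580 r 0.0679 Ftan 6.00 Frad 0.26 |F| 6.0
```

play_rows:
  deltas:
    - [0.0009,0.0001,-0.0002,0,-0.0131,0]
    - [0.0017,0.0001,-0.0005,0,-0.0262,0]
    - [0.0023,0.0002,-0.0006,0,-0.0349,0]

```text
t: 23.0
tcp_pos: [0.4955, 0.1148, 0.0627]
tool_rot: [-0.44, 0.553, -0.553, 0.441]
force: [0.9, 7.1, -1.7]
finger_gap: -0.0
```

```bash
python3 rd.py
```

```text
23.2 [0.4954 0.1148 0.0627] theta 1.613 r 0.0680 Ftan 6.54 Frad 0.44 |F| 6.56
```

play_rows:
  deltas:
    - [0.0009,0.0001,-0.0002,0,-0.0131,0]
    - [0.0017,0.0001,-0.0005,0,-0.0262,0]

```text
t: 23.45
tcp_pos: [0.4946, 0.1134, 0.0626]
tool_rot: [-0.447, 0.548, -0.547, 0.448]
force: [2.0, 8.1, -1.6]
finger_gap: -0.002
```

```bash
python3 rd.py
```

```text
23.65 [0.4946 0.1134 0.0626] theta 1.636 r 0.0680 Ftan 7.89 Frad -0.19 |F| 7.89
```

Estimated pad force is about 9.5 N (by angle and by knob force). Back off, lift and check.

play_rows:
  deltas:
    - [-0.001,0,0,0,0,0]
    - [-0.003,0,0,0,0,0]
    - [-0.006,0,0,0,0,0]
    - [-0.009,0,0,0,0,0]
    - [-0.012,0,0,0,0,0]
    - [-0.012,-0.008,0,0,0,0]
    - [-0.012,-0.025,0,0,0,0]
    - [-0.012,-0.045,0,0,0,0]
    - [-0.012,-0.065,0,0,0,0]
    - [-0.012,-0.085,0,0,0,0]
    - [-0.012,-0.1,0,0,0,0]
    - [-0.012,-0.1,0,0,0,0]

```text
t: 24.9
tcp_pos: [0.4984, 0.1245, 0.1651]
tool_rot: [0.446, -0.546, 0.549, -0.449]
force: [0.2, -0.4, -0.4]
finger_gap: -0.0
```

```bash
python3 - <<'E'
from plan import *
s=sense();print(s['t'],s['tcp_pos'],s['force'])
im=snapshot("wrist")[:,:,::-1];cv2.imwrite("pics/w13.png",im)
im=snapshot("side")[:,:,::-1];cv2.imwrite("pics/side13c.png",cv2.resize(im[150:260,180:330],None,fx=5,fy=5,interpolation=cv2.INTER_CUBIC))
im=snapshot("scene")[:,:,::-1];cv2.imwrite("pics/scene13c.png",cv2.resize(im[170:290,260:400],None,fx=5,fy=5,interpolation=cv2.INTER_CUBIC))
E
```

```text
24.9 [0.49837384 0.12453792 0.16507184] [ 0.17365991 -0.35924947 -0.42518105]
```

View pics/w13.png

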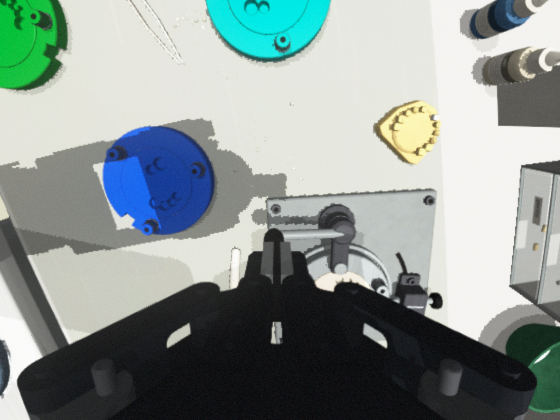

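View pics/side13c.png

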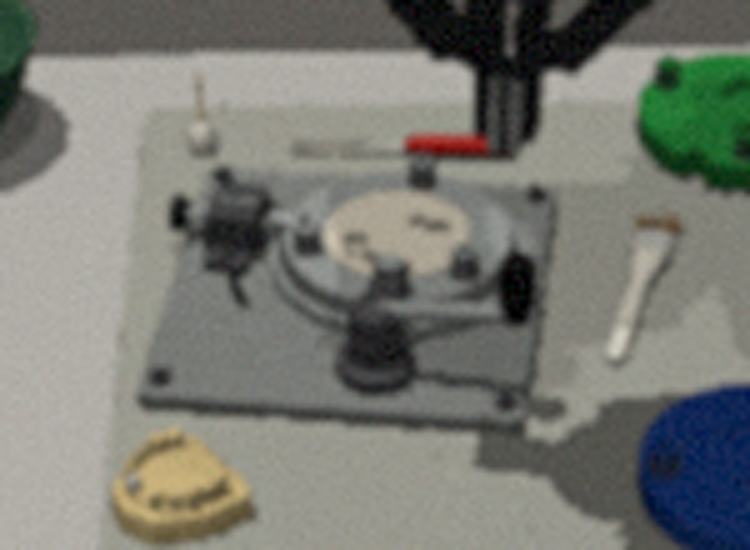

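View pics/scene13c.png

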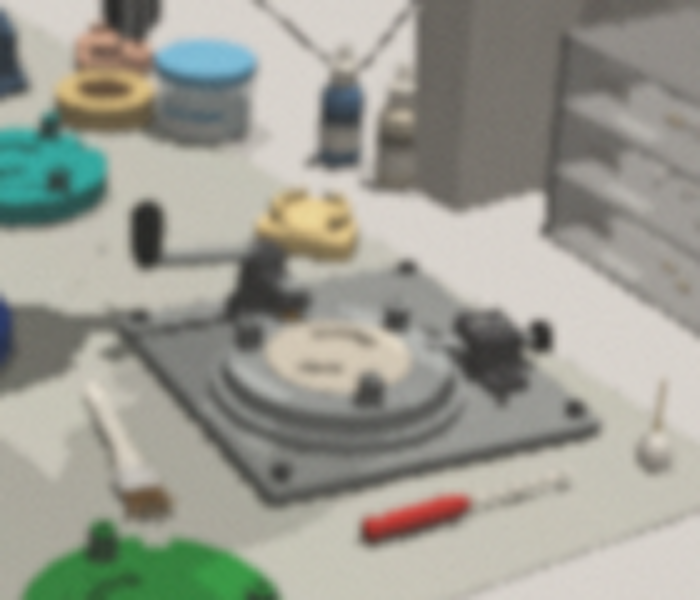

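```bash
python3 - <<'E'
import cv2
im=cv2.imread("pics/w13.png");cv2.imwrite("pics/c13.png",cv2.resize(im[200:320,290:450],None,fx=5,fy=5,interpolation=cv2.INTER_CUBIC))
E
```

```text
(no output)
```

View pics/c13.png

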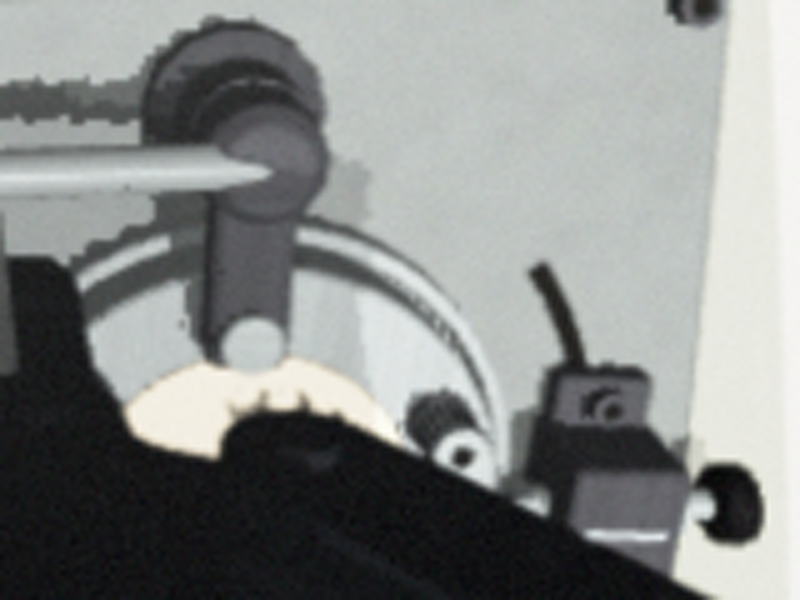

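play_rows:
  deltas:
    - [0.01,0,0,0,0,0]
    - [0.03,0,0,0,0,0]
    - [0.055,0,0,0,0,0]
    - [0.08,0,0,0,0,0]
    - [0.1,0,0,0,0,0]
    - [0.11,0,0,0,0,0]
    - [0.11,0,0,0,0,0]

```text
t: 25.75
tcp_pos: [0.4745, 0.0155, 0.1621]
tool_rot: [-0.447, 0.548, -0.548, 0.447]
force: [-0.1, 0.3, -0.1]
finger_gap: 0.003
```

```bash
python3 - <<'E'
from plan import *
s=sense();print(s['t'],s['tcp_pos'],s['force'])
im=snapshot("wrist")[:,:,::-1];cv2.imwrite("pics/w14.png",im)
cv2.imwrite("pics/c14.png",cv2.resize(im[90:250,270:450],None,fx=4,fy=3.7,interpolation=cv2.INTER_CUBIC))
E
```

```text
25.75 [0.47448007 0.01550577 0.16206376] [-0.05568424  0.33240258 -0.14706117]
```

View pics/c14.png

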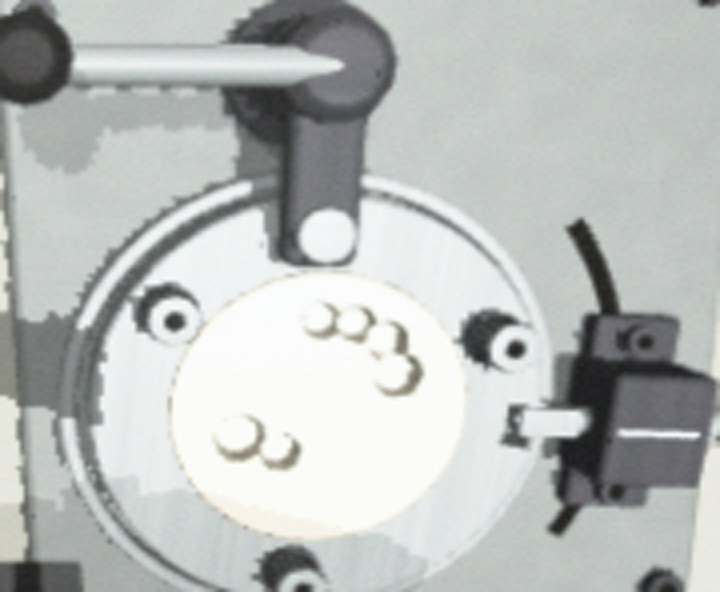

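The plunger is in the notch at c14 (530,422), the hook pad is on the ring at (325,235), and the arm is clear of everything. Hand in.

```bash
python3 -c "
from station import *
print(sign_off())"
```

```text
the job is handed in; nothing more can be done
None
```

I finished the job and handed it in at about 26 s, with no verdict reported.

- **Carrier:** I pushed it about 83° clockwise by screw_2. The measured push force stayed at about 4 N. It stopped with the plunger in the notch, and the last close-up still showed it there.
- **Clamp:** I swung it by the knob. It started at about 0.2 rad rather than exactly open. The pad met the carrier at about 1.43 rad, and I stopped at about 1.64 rad.
- **Pad force:** I couldn't measure it directly. Two estimates gave about 9.5 N from the angle past contact and about 10 to 11 N from the knob force (7.9 N against a 2.05 N free baseline). If the knob-force ratio were at the low end of its stated range (0.4), the force would be nearer 14 N. The measured slope of 24 to 28 N per rad points to about 0.53 to 0.6, which argues against that.
- **Final check:** The last pictures show the hook over the ring, the arm clear of everything and the loose tools and models apparently where they were. I compared those by eye only.

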